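# Find the clearance under a gauge plate with stepped shim blocks

## Task

Find the clearance under the steel plate of the gauge: with the fingers, push the wooden shim blocks along their lanes under it one at a time, from the lowest to taller ones, each until its nose stands about two centimetres out behind the beam, until one binds; press that one gently against the plate, leave it standing there, and leave any taller blocks untouched. Then slide the brass pointer along the beam to stand over the tallest block that went under, disturbing nothing else on the bench.

Things in the scene. Friction and masses are not known exactly. Their poses are not given: they have to be found in the camera images.
- gauge: Clearance gauge fixed to the bench: plywood base plate, 8 mm thick, with a low beam across it. Origin on the bench under the base, z up; +x is the direction in which blocks are pushed along the lanes and under the beam. In its frame the base spans x -92..+100, y -82..+108 mm. Offsets given below as 'gauge x, y, z' are in this frame.
- lanes (a point): Point on the lane floors at gauge (-40, 0, 8) mm. Four lanes run along gauge x over the whole base, centred at gauge y = -57, -19, +19, +57 mm, each 25 mm wide between light wooden guide strips 4 mm thick; the lane floors are at z 8 mm, the strips' tops at z 17 mm.
- plate_foot (a point): Point on the lane floors straight below the middle of the plate's front face, at gauge (20, 0, 8) mm. The steel plate (10 x 146 x 19 mm) hangs in front of the beam across all lanes; dark screw heads stand 3 mm out of it at y -38, 0, 38. Its lower edge is 28.5, 31.5 or 34.5 mm above the lane floors, the same in all lanes: so one of the three taller blocks binds. It does not give.
- gate: The aluminium beam on two columns (gauge y -75 and +101 mm) with the plate and pointer it carries. Origin at gauge (12, 0, 8) mm, axes as the gauge's. The beam spans gauge x 31..47 mm and z 48..60 mm, so its underside clears every block; the plate's top is at z 55..62 mm.
- pointer (a joint): Slide of the pointer, a brass rider on top of the beam, in m: 0 with the pointer at gauge y = +89 mm (parked end), growing toward gauge -y up to 0.155 (gauge y = 0.089 - value). It stays where it is left; about 1.2 N moves it.
- pointer_mid (a point): Middle of the brass pointer's grip: upright block 18 mm along the gauge's x, 20 mm along its y, 24 mm high, with a 3 mm thick foot 22 x 26 mm and a small tongue toward the plate. It stands on the beam at the gauge's x = 39 mm, the underside of its foot at z 60 mm, this point at z 72 mm, its top at z 84 mm above the bench.
- block_1: Plain wooden shim block, the lowest of four, standing on its long edge in one of the lanes (which lane varies): 27 mm high, 68 mm long along the lane, 17 mm thick, about 80 g. Origin on one long flank, midway along the length and the height; own x points up, own y along the length (the gauge's +x), own z across the thickness (the gauge's +y); the block's middle lies 8.5 mm along own z from the origin.
- block_2: Plain wooden shim block, the second lowest of four, standing on its long edge in one of the lanes (which lane varies): 30 mm high, 76 mm long along the lane, 18 mm thick, about 80 g. Origin on one long flank, midway along the length and the height; own x points up, own y along the length (the gauge's +x), own z across the thickness (the gauge's +y); the block's middle lies 9.0 mm along own z from the origin.
- block_3: Plain wooden shim block, the second tallest of four, standing on its long edge in one of the lanes (which lane varies): 33 mm high, 84 mm long along the lane, 20 mm thick, about 80 g. Origin on one long flank, midway along the length and the height; own x points up, own y along the length (the gauge's +x), own z across the thickness (the gauge's +y); the block's middle lies 10.0 mm along own z from the origin.
- block_4: Plain wooden shim block, the tallest of four, standing on its long edge in one of the lanes (which lane varies): 36 mm high, 92 mm long along the lane, 22 mm thick, about 80 g. Origin on one long flank, midway along the length and the height; own x points up, own y along the length (the gauge's +x), own z across the thickness (the gauge's +y); the block's middle lies 11.0 mm along own z from the origin.
- tape_roll: Bystander: roll of masking tape lying flat, 112 mm across, 48 mm high; origin at the centre of its underside.
- marker: Bystander: flat black and red carpenter marker, 130 mm long, 18 mm wide, 12 mm high; origin at the centre of its underside, length along own y.
- spray_bottle: Bystander: small dark pump spray bottle, 37 mm across, 116 mm tall; origin at the centre of its underside.
There are look-alikes about, which are no part of the job. What is shaped like the block_2 but pink is not meant.

How it is judged:
On the way, in this order (a step that is already met when the one before it is completed fails the run):
1. the lowest block has gone under the plate and out behind the beam (x of block_1 in the frame of gauge above 0.028 m), for 0.1 s.
2. the blocks that fit have gone under in turn and the next taller one is pressed (over 0.5 N) against the plate, taller ones untouched (((x of block_1 in the frame of gauge above 0.028 m and distance of each of block_3, block_4 from where it was at the start of the episode below 0.008 m and contact force between block_2 and gate above 0.5 N) or (x of block_1 in the frame of gauge above 0.028 m and x of block_2 in the frame of gauge above 0.024 m and distance of block_4 from where it was at the start of the episode below 0.008 m and contact force between block_3 and gate above 0.5 N) or (x of block_1 in the frame of gauge above 0.028 m and x of block_2 in the frame of gauge above 0.024 m and x of block_3 in the frame of gauge above 0.02 m and contact force between block_4 and gate above 0.5 N))), for 0.02 s.
3. the pointer stands over the tallest block that went under (((x of block_1 in the frame of gauge above 0.028 m and distance of each of block_3, block_4 from where it was at the start of the episode below 0.008 m and (x of block_2 in the frame of gauge between -0.023 and -0.014 m and angle between block_2's own x axis and vertical below 0.15 rad) and z of pointer_mid in the frame of block_1 between -0.0025 and 0.0195 m and angle between block_1's own x axis and vertical below 0.15 rad) or (x of block_1 in the frame of gauge above 0.028 m and x of block_2 in the frame of gauge above 0.024 m and distance of block_4 from where it was at the start of the episode below 0.008 m and (x of block_3 in the frame of gauge between -0.027 and -0.018 m and angle between block_3's own x axis and vertical below 0.15 rad) and z of pointer_mid in the frame of block_2 between -0.002 and 0.02 m and angle between each of block_1, block_2's own x axis and vertical below 0.15 rad) or (x of block_1 in the frame of gauge above 0.028 m and x of block_2 in the frame of gauge above 0.024 m and x of block_3 in the frame of gauge above 0.02 m and (x of block_4 in the frame of gauge between -0.031 and -0.022 m and angle between block_4's own x axis and vertical below 0.15 rad) and z of pointer_mid in the frame of block_3 between -0.001 and 0.021 m and angle between each of block_1, block_2, block_3's own x axis and vertical below 0.15 rad))), for 0.2 s.
At the end, for the whole second after the job is handed in: Blocks that fit: upright, noses 15 mm or more out behind the beam. The next taller: upright, nose within 5 mm of the plate. Any taller: within 8 mm of their start. Pointer within 11 mm, along the beam, of the middle of the tallest block that went under. All at rest (((x of block_1 in the frame of gauge above 0.028 m and distance of each of block_3, block_4 from where it was at the start of the episode below 0.008 m and (x of block_2 in the frame of gauge between -0.023 and -0.014 m and angle between block_2's own x axis and vertical below 0.15 rad) and z of pointer_mid in the frame of block_1 between -0.0025 and 0.0195 m and angle between block_1's own x axis and vertical below 0.15 rad) or (x of block_1 in the frame of gauge above 0.028 m and x of block_2 in the frame of gauge above 0.024 m and distance of block_4 from where it was at the start of the episode below 0.008 m and (x of block_3 in the frame of gauge between -0.027 and -0.018 m and angle between block_3's own x axis and vertical below 0.15 rad) and z of pointer_mid in the frame of block_2 between -0.002 and 0.02 m and angle between each of block_1, block_2's own x axis and vertical below 0.15 rad) or (x of block_1 in the frame of gauge above 0.028 m and x of block_2 in the frame of gauge above 0.024 m and x of block_3 in the frame of gauge above 0.02 m and (x of block_4 in the frame of gauge between -0.031 and -0.022 m and angle between block_4's own x axis and vertical below 0.15 rad) and z of pointer_mid in the frame of block_3 between -0.001 and 0.021 m and angle between each of block_1, block_2, block_3's own x axis and vertical below 0.15 rad)) and velocity of joint pointer below 0.01 m/s and linear speed of each of block_1, block_2, block_3, block_4 below 0.02 m/s); the robot touches nothing.
It fails at once if the second lowest block is moved (over 8 mm) before the lowest one has gone under the plate (distance of block_2 from where it was at the start of the episode above 0.008 m and not (x of block_1 in the frame of gauge above 0.028 m)).
It fails at once if the second tallest block is moved (over 8 mm) before the second lowest one has gone under the plate (distance of block_3 from where it was at the start of the episode above 0.008 m and not (x of block_2 in the frame of gauge above 0.024 m)).
It fails at once if the tallest block is moved (over 8 mm) before the second tallest one has gone under the plate (distance of block_4 from where it was at the start of the episode above 0.008 m and not (x of block_3 in the frame of gauge above 0.02 m)).
It fails at once if a block is forced against the plate (over 40 N) (contact force between any of block_1, block_2, block_3, block_4 and gate above 40 N).
It fails at once if a bystander is moved by more than 30 mm (distance of any of tape_roll, marker, spray_bottle from where it was at the start of the episode above 0.03 m).
It also fails if it takes over 70 s, if anything falls off the work surface, if the arm or the gripper's body presses on something with over 40 N, if the wrist force passes 120 N, or if a joint passes its speed limit or range.

## Robot

A 6-joint arm with a two-finger parallel gripper is mounted at the origin on the work surface; the furniture and walls round the work are solid. World frame = base frame: x ahead of the robot, y to its left, z up, the work surface at z = 0. Lengths are in m, angles in rad, forces in N, time in s.
With the tool pointing down it reaches from about 0.35 to 0.8 m from the base axis. Payload 7.3 kg.
Tool frame: the origin (TCP) lies at the very end of the fingers, on their centre line; the grasp point (between the pads) lies 19 mm behind it; z points along the fingers, y is the line along which they close (so a half turn about z gives the same grasp; the last joint's range is limited). The gripper opens to 85 mm and grips with 20 to 120 N. Pads are 22 mm wide; open, the fingers measure 114 mm over their backs; the gripper's body (76 mm by 85 mm) begins 54 mm behind the grasp point. The pads swing forward as they close: fully open they stand 13 mm farther back than shut.
Start: joints at [-1.273, 0.342, 1.524, -0, 1.275, -0.146], TCP at [0.225, -0.474, 0.231] pointing down, gripper open.
Joint ranges: [-2.53, 2.53], [-0.77, 2.02], [0.04, 2.7], [-1, 4.14], [0.28, 2.66], [-3.11, 3.11]. Speed limits (rad/s): [2.57, 2.57, 3.14, 3.14, 3.14, 3.14].

## Interface

Orientations are given as a rotation vector (axis times angle).
In Python, from rig import ctrl gives the robot as it stands.
- The arm moves only by the tool move_arm, never from a script. Its argument "rows" is text: rows parted by semicolons, each of 7 numbers parted by spaces: the shift along the tool's x, y, z in m, then the turn, a rotation vector about the tool's x, y, z in rad, then the opening, from -1 (shut) to 1 (fully open). A call has 1 to 5 rows; each row is the pose to reach, as a shift and turn from the pose commanded when the call began, along the tool's axes at that moment; what a row does not reach only later rows make up. A row lasts 1/8 s, in which the tool goes at most 62.5 mm and 10.7 degrees, less where a joint would pass 70% of its speed; a pose out of reach is approached as far as the arm can. A call with a gripper value outside its range is refused whole. The fingers move at their own pace and stop on an object; "force" is the grip in N (left out, the last holds). Time passes only in rows, so rows that repeat a pose let the fingers close. It gives the time, the measured TCP pose, the force, the opening and the grip force at its end, in the units of the state.
- ctrl.state(): the state, without advancing time (a new reading comes with each control period).
- ctrl.get_image(name): name is "side" or "top" or "wrist"; returns the picture (480x640x3 uint8, blue, green, red); there is no depth.
- ctrl.calibration(name): a dict with "intrinsics" (3x3 intrinsics, pixels), "k1" (the pictures are not rectified: a ray, as slopes to the right and down, at radius r is drawn at 1 + k1 r^2 times it, then the intrinsics apply), "extrinsics" (4x4, takes a point from camera to world coordinates). Camera axes: x right, y down, z forward; pixel columns grow to the right and rows downward; lengths in m; the calibration is good to about 2 mm. A picture is of the moment at which its call begins: read the wrist's pose just before it. calibration takes no time and is no camera call; for the wrist camera it gives the pose at the moment of the call.
- ctrl.hand_in(): hands the job in; it is judged then, once.
The state is a dict: "time_s": time; "joint_positions": joint angles; "qvel": joint speeds; "tau": joint torques, N m; "tool_pos": TCP position; "eef_rot": TCP orientation; "wrist_force": force on the tool from outside, world axes, zero at the start; "ft_torque": the same for the moment, N m; "gripper_width": finger opening in m; "gripper_force": force on a finger pad.
Only numpy, scipy, OpenCV 4.12 (cv2) and the standard library are available. Lean on these libraries where they do the work, as an engineer would, in place of code of your own. Each camera call takes 0.05 s, during which the arm holds its last target. There are 200 camera calls.

## Working session

There is one attempt and no reset: what is moved stays moved. The work goes in short steps, Python scripts to look and compute and a tool call to move; the robot and the scene stay as the last step left them, time stands still between calls to the robot, and variables do not carry over. Pictures are saved under pics/ and viewed, at most 10 in all, crops included, and the job is handed in when it is done.

Besides the shell and the picture viewer there is one more tool, called after "Call:" as name(argument=value, ...) on one line, values as JSON. move_arm: Moves the arm, as the interface text tells. Its arguments: {"type":"object","properties":{"rows":{"type":"string"},"force":{"type":"number"}},"required":["rows"]}

```bash
mkdir -p pics; cat > h.py <<'E'
import numpy as np,cv2
from rig import ctrl
from scipy.spatial.transform import Rotation as R
def ray(c,uv):
    K=np.array(c["intrinsics"]);k=c["k1"];E=np.array(c["extrinsics"])
    d=np.array([(uv[0]-K[0,2])/K[0,0],(uv[1]-K[1,2])/K[1,1]]);s=d.copy()
    for _ in range(20): s=d/(1+k*(s@s))
    return E[:3,3],E[:3,:3]@np.array([s[0],s[1],1])
def onz(c,uv,z):
    o,d=ray(c,uv);return o+d*(z-o[2])/d[2]
def proj(c,p):
    K=np.array(c["intrinsics"]);k=c["k1"];E=np.array(c["extrinsics"])
    q=E[:3,:3].T@(np.array(p)-E[:3,3]);s=q[:2]/q[2];s=s*(1+k*(s@s))
    return np.array([K[0,0]*s[0]+K[0,2],K[1,1]*s[1]+K[1,2]])
E
python3 - <<'E'
from h import *
for n in("top","side"):
    cv2.imwrite(f"pics/{n}0.png",ctrl.get_image(n));c=ctrl.calibration(n);print(n,np.round(c["extrinsics"],3),c["intrinsics"],c["k1"])
s=ctrl.state();print(s)
E
```

```text
top [[ 0.015 -0.99   0.141  0.243]
 [-1.    -0.018 -0.02   0.216]
 [ 0.023 -0.141 -0.99   1.202]
 [ 0.     0.     0.     1.   ]] [[612.17477503   0.         317.42901507]
 [  0.         612.17477503 234.40788826]
 [  0.           0.           1.        ]] 0.025343680296709855
side [[-0.998 -0.031  0.055  0.33 ]
 [-0.062  0.643 -0.764  1.193]
 [-0.012 -0.765 -0.643  0.895]
 [ 0.     0.     0.     1.   ]] [[576.45422215   0.         320.78898198]
 [  0.         576.45422215 245.52667209]
 [  0.           0.           1.        ]] -0.15045190182750331
{'time_s': 0.1, 'joint_positions': array([-1.27298117e+00,  3.42642713e-01,  1.52491072e+00, -2.13271041e-06,
        1.27542252e+00, -1.46018294e-01]), 'qvel': array([-0.00114094, -0.00153858, -0.00195556,  0.00122189,  0.00076478,
        0.00059034]), 'tau': array([ 1.46075465e-03, -4.34447551e+01, -2.46491075e+01, -2.55766299e-04,
        4.69619394e-03, -2.23590371e-05]), 'tool_pos': array([ 0.22534171, -0.47378153,  0.23070459]), 'eef_rot': array([-3.06320699e+00, -6.91161149e-01,  1.67880444e-04]), 'wrist_force': array([ 0.47855939, -0.37304408,  0.30798068]), 'ft_torque': array([0.01304861, 0.02479012, 0.00718837]), 'gripper_force': 0.0, 'gripper_width': 0.08517421699684889}
```

View pics/top0.png

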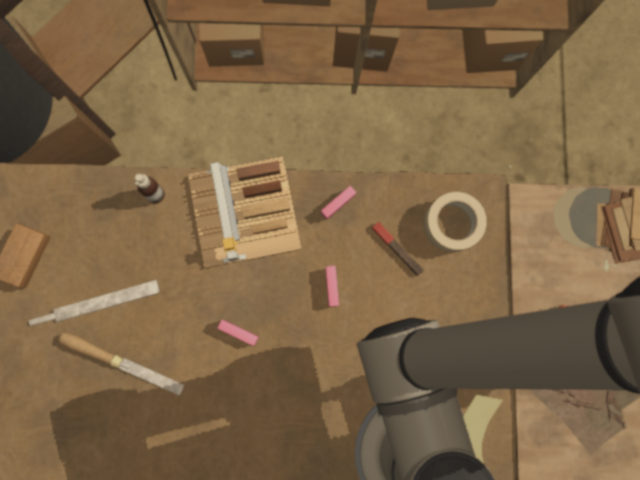

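View pics/side0.png

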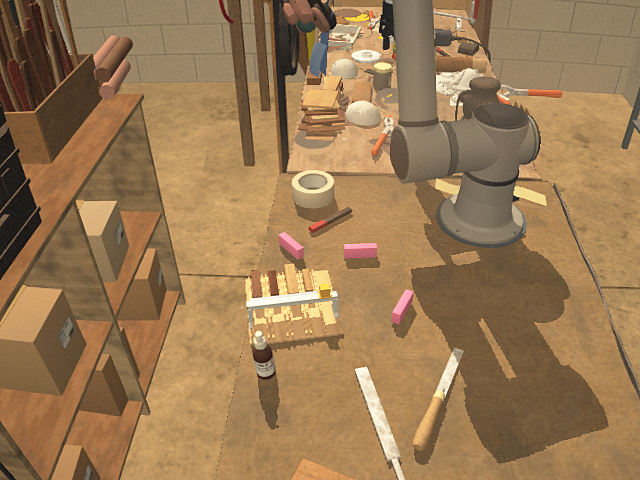

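The top view shows the gauge at about (190..300, 158..267), with its beam at x≈225, the pointer at about (231,245), and four blocks on the right side at about (260,170), (262,189), (266,208) and (268,227). The pink blocks are the look-alikes and lie off the gauge, at (339,202), (332,286) and (238,333). I'll enlarge both views.

```bash
python3 - <<'E'
from h import *
a=cv2.imread("pics/top0.png")[145:275,175:315];b=cv2.imread("pics/side0.png")[255:355,235:350]
a=cv2.resize(a,None,fx=4.2,fy=4.2,interpolation=cv2.INTER_CUBIC);cv2.imwrite("pics/topc.png",a)
b=cv2.resize(b,None,fx=5,fy=5,interpolation=cv2.INTER_CUBIC);cv2.imwrite("pics/sidec.png",b)
c=ctrl.calibration("top")
for p in((188,175),(285,158),(300,248),(203,267)):print(onz(c,p,.008).round(4))
E
```

```text
[0.5277 0.4502 0.008 ]
[0.5666 0.2587 0.008 ]
[0.3857 0.2253 0.008 ]
[0.3452 0.4132 0.008 ]
```

View pics/topc.png

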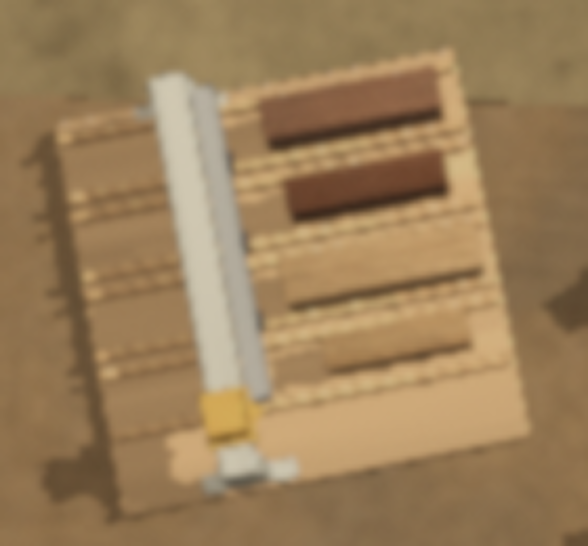

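View pics/sidec.png

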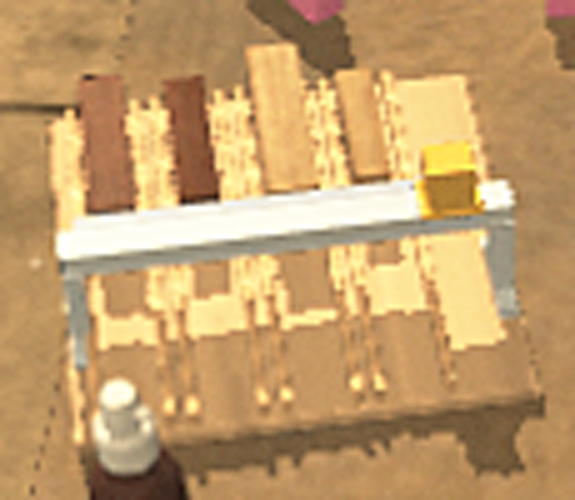

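Measured along the lanes, the blocks are about 140, 157, 175 and 192 px long in the crop, a ratio of 68:76:84:92. So:

| Block | Lane (gauge y) | Crop pixel |
|---|---|---|
| block_1 | +57 | (400,340) |
| block_2 | -19 | (367,185) |
| block_3 | -57 | (350,108) |
| block_4 | +19 | (385,268) |

The pink look-alikes are off the gauge. Next I'll set up the gauge frame and find the tail positions.

```bash
cat >> h.py <<'E'
import json,os
def gframe():
    c=ctrl.calibration("top")
    W=np.array([onz(c,(175+u/4.2,145+v/4.2),.008)[:2] for u,v in((60,125),(452,52),(528,432),(118,518))])
    G=np.array([(100,-82),(-92,-82),(-92,108),(100,108)])/1e3
    A=W-W.mean(0);B=G-G.mean(0)
    th=np.arctan2((B[:,0]*A[:,1]-B[:,1]*A[:,0]).sum(),(A*B).sum())
    M=np.array([[np.cos(th),-np.sin(th)],[np.sin(th),np.cos(th)]]);t=W.mean(0)-M@G.mean(0)
    return th,M,t,(W-t)@M-G
def togo(gx,gy,z,M,t,th,s):
    """tool-frame shift and yaw to gauge point with tool y along -gauge x, tool z down"""
    p=np.r_[M@np.array([gx,gy])+t,z];Rt=R.from_rotvec(s["eef_rot"])
    Rd=R.from_matrix(np.c_[np.r_[-M[:,1],0],np.r_[-M[:,0],0],[0,0,-1]])
    return Rt.inv().apply(p-s["tool_pos"]).round(4),(Rt.inv()*Rd).as_rotvec().round(4)
E
python3 - <<'E'
from h import *
th,M,t,e=gframe();print(np.degrees(th),t,(e*1e3).round(1))
c=ctrl.calibration("top")
for n,z,ends in(("1",.035,((470,327),(330,350))),("2",.038,((445,168),(290,195))),("3",.041,((438,85),(265,118))),("4",.044,((480,250),(290,285))),("ptr",.084,((228,410),))):
    for u,v in ends: print(n,((onz(c,(175+u/4.2,145+v/4.2),z)[:2]-t)@M*1e3).round(1))
s=ctrl.state();print(togo(-.125,.057,.1,M,t,th,s))
print(np.degrees(R.from_rotvec(s["eef_rot"]).as_euler("zyx")))
print(M@[-.125,.057]+t)
E
```

```text
102.00152674882571 [0.4696848  0.33578839] [[-2.7  1.4]
 [ 0.9  1.1]
 [-0.1 -2.9]
 [ 1.8  0.3]]
1 [-74.6  55.6]
1 [-9.8 53.9]
2 [-77.2 -19.2]
2 [ -4.8 -20.1]
3 [-81.2 -57.6]
3 [ -0.1 -57.2]
4 [-85.7  22.9]
4 [ 2.3 22.5]
ptr [36.1 79.7]
(array([ 0.4838, -0.5177,  0.1315]), array([-0.0014, -0.    ,  0.2344]))
[-2.54298036e+01 -2.33682411e-02 -1.79924266e+02]
[0.43992292 0.20166818]
```

Call:
move_arm(rows="0.06 -0.037 0 0 0 0.05 -1;0.12 -0.074 0 0 0 0.1 -1;0.18 -0.11 0 0 0 0.15 -1;0.24 -0.148 0 0 0 0.2 -1;0.29 -0.18 0 0 0 0.234 -1")

```text
time_s: 0.72
tool_pos: [0.3954, -0.2096, 0.2312]
eef_rot: [3.125, 0.326, 0.0]
wrist_force: [0.5, -0.4, 0.6]
gripper_width: -0.0003
gripper_force: 0.0
```

```bash
python3 - <<'E'
from h import *
th,M,t,e=gframe();s=ctrl.state();print(togo(-.125,.057,.15,M,t,th,s),s["tool_pos"],s["gripper_width"])
E
```

```text
(array([ 0.1286, -0.3932,  0.0812]), array([ 0.    , -0.    , -0.0013])) [ 0.39539076 -0.20963003  0.23119621] -0.00028492547793518557
```

Call:
move_arm(rows="0.02 -0.06 0 0 0 0 -1;0.04 -0.12 0 0 0 0 -1;0.06 -0.18 0 0 0 0 -1;0.08 -0.24 0 0 0 0 -1;0.1 -0.3 0 0 0 0 -1")

```text
time_s: 1.35
tool_pos: [0.4294, 0.1011, 0.2312]
eef_rot: [3.124, 0.329, 0.0]
wrist_force: [1.9, -0.1, 0.4]
gripper_width: 0.0001
gripper_force: 0.0
```

Call:
move_arm(rows="0.03 -0.06 0.02 0 0 0 -1;0.03 -0.09 0.04 0 0 0 -1;0.03 -0.09 0.04 0 0 0 -1;0.03 -0.09 0.04 0 0 0 -1;0.03 -0.09 0.04 0 0 0 -1")

```text
time_s: 1.98
tool_pos: [0.4407, 0.1924, 0.1919]
eef_rot: [3.124, 0.327, 0.002]
wrist_force: [-0.3, 1.0, 1.0]
gripper_width: -0.0002
gripper_force: 0.0
```

```bash
python3 - <<'E'
from h import *
th,M,t,e=gframe();s=ctrl.state();print(togo(-.125,.057,.02,M,t,th,s),s["tool_pos"],s["wrist_force"])
c=ctrl.calibration("wrist");im=ctrl.get_image("wrist");cv2.imwrite("pics/w0.png",im)
np.savez("w0.npz",**{k:np.array(v) for k,v in c.items()});print(np.array(c["extrinsics"]).round(3))
E
```

```text
(array([ 0.0009, -0.0092,  0.1719]), array([ 0.0002, -0.0012, -0.0012])) [0.4407452  0.19244518 0.19188885] [-0.32057999  0.99904013  1.02239083]
[[ 0.207 -0.925 -0.32   0.523]
 [-0.978 -0.195 -0.069  0.209]
 [ 0.001  0.327 -0.945  0.335]
 [ 0.     0.     0.     1.   ]]
```

View pics/w0.png

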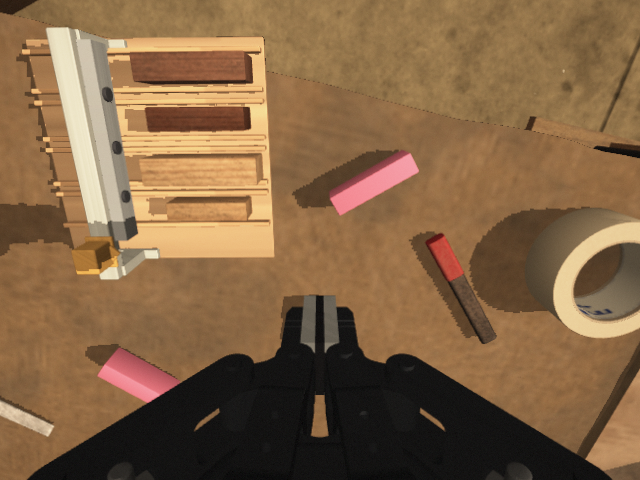

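The wrist view shows the gauge at the upper left. Its base corners are (265,38) and (274,257), and the block tails are at (250,208), (250,118), (250,66) and (261,168). The pointer is at (95,255).

```bash
python3 - <<'E'
from h import *
th,M,t,e=gframe();c=np.load("w0.npz")
for n,uv,z in(("c-92,-82",(265,38),.008),("c-92,108",(274,257),.008),("b1tail",(250,197),.035),("b2tail",(249,107),.038),("b3tail",(250,54),.041),("b4tail",(261,156),.044),("b1nose",(169,197),.035),("ptr top c",(95,246),.084),("plate end top",(134,220),.0585),("screw0",(117,147),.05)):
    p=onz(c,uv,z)[:2];print(n,((p-t)@M*1e3).round(1))
E
```

```text
c-92,-82 [-92.  -81.1]
c-92,108 [-91.5 106.7]
b1tail [-77.3  41.8]
b2tail [-81.4 -28.9]
b3tail [-84.9 -65.2]
b4tail [-89.6   7.2]
b1nose [-9.6 41.7]
ptr top c [29.3 67.1]
plate end top [10.7 54.7]
screw0 [18.6 -0.5]
```

```bash
python3 - <<'E'
from h import *
s=ctrl.state();print(s["joint_positions"].round(3))
th,M,t,e=gframe();c=np.load("w0.npz")
for uv in((331,195),(418,160),(341,214)):print(((onz(c,uv,.01)[:2]-t)@M*1e3).round(0))
E
```

```text
[ 0.252  0.299  1.704 -0.     1.137  1.615]
[-146.   46.]
[-221.   15.]
[-155.   63.]
```

Call:
move_arm(rows="0 -0.004 0.01 0 0 -0.186 -1;0 -0.008 0.02 0 0 -0.372 -1;0 -0.012 0.03 0 0 -0.558 -1;0 -0.016 0.04 0 0 -0.744 -1;0 -0.02 0.05 0 0 -0.93 -1")

```text
time_s: 2.65
tool_pos: [0.4366, 0.2122, 0.1415]
eef_rot: [2.641, 1.701, 0.002]
wrist_force: [-0.0, -0.9, 0.5]
gripper_width: -0.0003
gripper_force: 0.0
```

Call:
move_arm(rows="0 0 0.01 0 0 -0.16 -1;0 0 0.02 0 0 -0.32 -1;0 0 0.03 0 0 -0.48 -1;0 0 0.04 0 0 -0.64 -1;0 0 0.04 0 0 -0.64 -1")

```text
time_s: 3.28
tool_pos: [0.4362, 0.2121, 0.1012]
eef_rot: [-1.981, -2.438, 0.001]
wrist_force: [-0.6, 0.9, 0.1]
gripper_width: 0.0002
gripper_force: 0.0
```

```bash
cat >> h.py <<'E'
def where():
    th,M,t,e=gframe();s=ctrl.state();Rt=R.from_rotvec(s["eef_rot"]).as_matrix();x=Rt[:2,0]
    g=((s["tool_pos"][:2]-t)@M*1e3).round(1)
    f=s["wrist_force"];print("gauge mm",g,"z",(s["tool_pos"][2]*1e3).round(1),"yaw of tool x vs gauge x deg",np.degrees(np.arctan2(x[1],x[0])-th).round(2),"F gauge",(f[:2]@M).round(2),f[2].round(2))
E
python3 -c "
from h import *
where()"
```

```text
gauge mm [-114.    58.5] z 101.2 yaw of tool x vs gauge x deg -0.19 F gauge [1.02 0.41] 0.13
```

Call:
move_arm(rows="0 0.0015 0.05 0 0 0 -1;0 0.0015 0.08 0 0 0 -1;0 0.0015 0.08 0 0 0 -1")

```text
time_s: 3.65
tool_pos: [0.4367, 0.2125, 0.0203]
eef_rot: [-1.981, -2.436, 0.005]
wrist_force: [-0.4, 0.1, -0.5]
gripper_width: -0.0002
gripper_force: 0.0
```

Call:
move_arm(rows="0.02 0 0 0 0 0 -1;0.035 0 0 0 0 0 -1;0.05 0 0 0 0 0 -1;0.065 0 0 0 0 0 -1;0.07 0 0 0 0 0 -1")

```text
time_s: 4.28
tool_pos: [0.4228, 0.2827, 0.0215]
eef_rot: [1.976, 2.442, 0.001]
wrist_force: [0.4, -1.2, 0.1]
gripper_width: 0.0
gripper_force: 0.4
```

```bash
python3 -c "
from h import *
where()"
```

```text
gauge mm [-42.2  56.9] z 21.5 yaw of tool x vs gauge x deg 0.03 F gauge [-1.24 -0.1 ] 0.08
```

Call:
move_arm(rows="0.01 0 0 0 0 0 -1;0.02 0 0 0 0 0 -1;0.027 0 0 0 0 0 -1;0.032 0 0 0 0 0 -1;0.032 0 0 0 0 0 -1")

```text
time_s: 4.9
tool_pos: [0.4163, 0.3133, 0.0212]
eef_rot: [1.977, 2.441, 0.0]
wrist_force: [0.3, 0.1, 0.0]
gripper_width: -0.0003
gripper_force: 0.0
```

```bash
python3 - <<'E'
from h import *
where()
a=ctrl.get_image("side")[225:385,205:405];cv2.imwrite("pics/s1.png",cv2.resize(a,None,fx=3.7,fy=3.7,interpolation=cv2.INTER_CUBIC))
E
```

```text
gauge mm [-10.9  56.9] z 21.2 yaw of tool x vs gauge x deg -0.0 F gauge [ 0.02 -0.26] 0.02
```

View pics/s1.png

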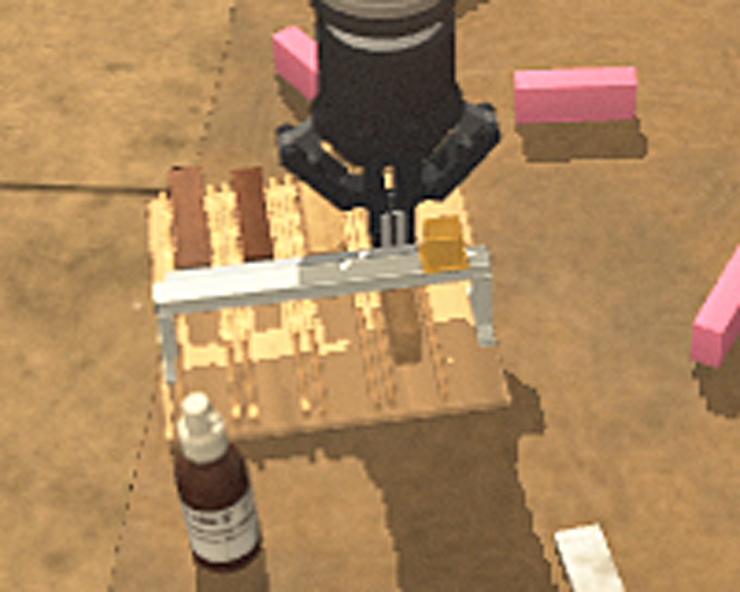

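```bash
python3 - <<'E'
from h import *
th,M,t,e=gframe();c=ctrl.calibration("side")
for n,uv,z in(("nose top",(403,333),.035),("nose bot",(405,362),.008),("ptr top front edge L/R",(420,243),.084),("",(466,242),.084),("corner 100,-82",(170,438),.008),("corner 100,108",(508,402),.008)):
    print(n,((onz(c,(205+uv[0]/3.7,225+uv[1]/3.7),z)[:2]-t)@M*1e3).round(1))
E
```

```text
nose top [68.9 51.8]
nose bot [66.  52.8]
ptr top front edge L/R [50.1 64.7]
 [53.3 89.4]
corner 100,-82 [101.3 -80.7]
corner 100,108 [104.2 104.5]
```

Call:
move_arm(rows="0.002 0 0 0 0 0 -1;0.004 0 0 0 0 0 -1;0.004 0 0 0 0 0 -1;-0.01 0 0 0 0 0 -1;-0.06 0 0 0 0 0 -1")

```text
time_s: 5.58
tool_pos: [0.429, 0.2543, 0.0213]
eef_rot: [1.973, 2.444, 0.002]
wrist_force: [1.0, 0.1, -0.1]
gripper_width: 0.0001
gripper_force: 0.0
```

Call:
move_arm(rows="-0.05 0 0 0 0 0 -1;-0.05 0.02 -0.05 0 0 0 -1;-0.05 0.07 -0.06 0 0 0 -1;-0.05 0.076 -0.06 0 0 0 -1;-0.05 0.076 -0.06 0 0 0 -1")

```text
time_s: 6.2
tool_pos: [0.5128, 0.2203, 0.0805]
eef_rot: [-1.978, -2.44, 0.003]
wrist_force: [-0.8, -0.6, -0.8]
gripper_width: -0.0002
gripper_force: 0.0
```

```bash
python3 -c "
from h import *
where()"
```

```text
gauge mm [-121.9  -18.2] z 80.5 yaw of tool x vs gauge x deg -0.06 F gauge [-0.4   0.88] -0.8
```

Call:
move_arm(rows="0 0 0.04 0 0 0 -1;0 0 0.058 0 0 0 -1;0.01 0 0.058 0 0 0 -1;0.03 0 0.058 0 0 0 -1;0.045 0 0.058 0 0 0 -1")

```text
time_s: 6.82
tool_pos: [0.5041, 0.267, 0.0243]
eef_rot: [1.976, 2.441, 0.002]
wrist_force: [0.1, -0.9, -0.3]
gripper_width: -0.0002
gripper_force: 0.2
```

Call:
move_arm(rows="0.002 0 0 0 0 0 -1;0.004 0 0 0 0 0 -1;0.006 0 0 0 0 0 -1;0.006 0 0 0 0 0 -1")

```text
time_s: 7.32
tool_pos: [0.503, 0.2708, 0.0233]
eef_rot: [-1.978, -2.441, 0.0]
wrist_force: [-0.3, -0.4, -1.0]
gripper_width: -0.0003
gripper_force: 0.0
```

```bash
python3 -c "
from h import *
where()"
```

```text
gauge mm [-70.5 -19.1] z 23.3 yaw of tool x vs gauge x deg -0.05 F gauge [-0.33  0.35] -0.98
```

Next, small steps through the possible bind zone at TCP x of about -67.

Call:
move_arm(rows="0.001 0 0 0 0 0 -1;0.002 0 0 0 0 0 -1;0.003 0 0 0 0 0 -1;0.004 0 0 0 0 0 -1")

```text
time_s: 7.82
tool_pos: [0.5021, 0.275, 0.0232]
eef_rot: [1.978, 2.441, -0.0]
wrist_force: [-0.3, -0.9, -0.1]
gripper_width: 0.0003
gripper_force: 0.2
```

Call:
move_arm(rows="0.001 0 0 0 0 0 -1;0.002 0 0 0 0 0 -1;0.003 0 0 0 0 0 -1")

```text
time_s: 8.2
tool_pos: [0.5017, 0.2766, 0.0232]
eef_rot: [1.976, 2.44, -0.003]
wrist_force: [2.3, -8.7, 1.4]
gripper_width: 0.0002
gripper_force: 5.0
```

```bash
python3 -c "
from h import *
where()"
```

```text
gauge mm [-64.6 -19. ] z 23.2 yaw of tool x vs gauge x deg 0.0 F gauge [-8.97 -0.41] 1.45
```

Call:
move_arm(rows="0.0005 0 0 0 0 0 -1;0.001 0 0 0 0 0 -1")

```text
time_s: 8.45
tool_pos: [0.5017, 0.2767, 0.0233]
eef_rot: [1.976, 2.44, -0.004]
wrist_force: [2.4, -12.0, 2.3]
gripper_width: -0.0
gripper_force: 6.3
```

```bash
python3 - <<'E'
from h import *
where()
c=ctrl.calibration("wrist");im=ctrl.get_image("wrist");cv2.imwrite("pics/w1.png",im)
np.savez("w1.npz",**{k:np.array(v) for k,v in c.items()})
E
```

```text
gauge mm [-64.4 -19. ] z 23.3 yaw of tool x vs gauge x deg -0.0 F gauge [-12.25   0.19] 2.31
```

View pics/w1.png

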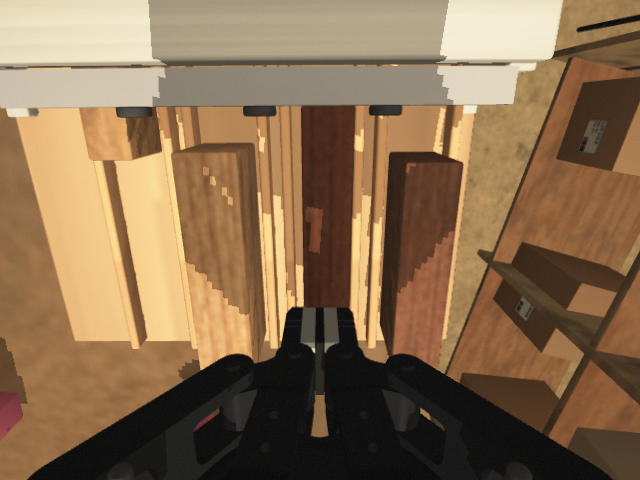

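Block 2's nose is at the plate (top-centre of the picture, x≈328, y≈105). It stayed put with the push at 12 N, so it binds. Block 1 (the tallest that fits) stands under the beam at (120,130). Blocks 3 and 4 are untouched at (425,160) and (215,150). I'll retract and go to the pointer.

Call:
move_arm(rows="-0.01 0 0 0 0 0 -1;-0.04 0 0 0 0 0 -1;-0.055 0 -0.02 0 0 0 -1;-0.055 0 -0.07 0 0 0 -1;-0.055 -0.02 -0.11 0 0 0 -1")

```text
time_s: 9.12
tool_pos: [0.4942, 0.2208, 0.1349]
eef_rot: [1.978, 2.439, 0.003]
wrist_force: [-0.8, 1.1, 1.0]
gripper_width: -0.0
gripper_force: 0.0
```

Call:
move_arm(rows="0.02 -0.04 -0.02 0 0 0.18 -1;0.05 -0.08 -0.02 0 0 0.36 -1;0.08 -0.12 -0.02 0 0 0.54 -1;0.11 -0.13 -0.02 0 0 0.72 -1;0.155 -0.13 -0.02 0 0 0.9 -1")

```text
time_s: 9.75
tool_pos: [0.3328, 0.3461, 0.1537]
eef_rot: [-2.847, -1.328, -0.001]
wrist_force: [1.1, 0.0, 0.3]
gripper_width: 0.0
gripper_force: 0.0
```

```bash
python3 - <<'E'
from h import *
where()
th,M,t,e=gframe();print(togo(.039,.13,.12,M,t,th,ctrl.state()),ctrl.state()["joint_positions"].round(2))
E
```

```text
gauge mm [ 38.5 131.7] z 153.7 yaw of tool x vs gauge x deg -51.97 F gauge [-0.2  -1.04] 0.28
(array([0.0017, 0.0007, 0.0337]), array([-3.000e-04, -5.000e-04,  6.638e-01])) [0.64 0.34 1.76 0.   1.04 1.34]
```

Call:
move_arm(rows="0 0 0.01 0 0 0.17 -1;0 0 0.02 0 0 0.34 -1;0 0 0.03 0 0 0.51 -1;0 0 0.034 0 0 0.664 -1;0 0 0.034 0 0 0.664 -1")

```text
time_s: 10.38
tool_pos: [0.3336, 0.3455, 0.119]
eef_rot: [3.123, 0.34, -0.001]
wrist_force: [1.0, -0.4, -0.6]
gripper_width: 0.0001
gripper_force: 0.0
```

```bash
python3 - <<'E'
from h import *
where()
c=ctrl.calibration("wrist");im=ctrl.get_image("wrist");cv2.imwrite("pics/w2.png",im)
np.savez("w2.npz",**{k:np.array(v) for k,v in c.items()})
E
```

```text
gauge mm [ 37.8 131.1] z 119.0 yaw of tool x vs gauge x deg -89.56 F gauge [-0.64 -0.85] -0.6
```

View pics/w2.png

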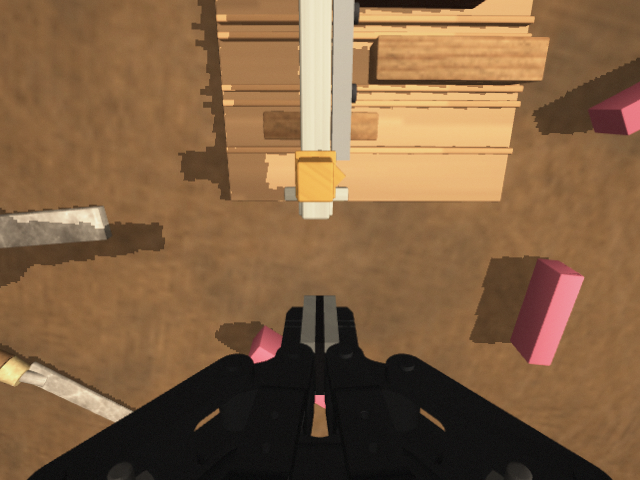

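The wrist view shows the pointer at (316,177) on the beam. Block 1 lies across at rows 112-139, with its nose left of the beam at (263,126), and the fingers are in line with the beam. I'll descend and push.

Call:
move_arm(rows="0 -0.001 0.03 0 0 0 -1;0 -0.001 0.051 0 0 0 -1;0 -0.001 0.051 0 0 0 -1;0.008 -0.001 0.051 0 0 0 -1;0.016 -0.001 0.051 0 0 0 -1")

```text
time_s: 11.05
tool_pos: [0.3506, 0.3506, 0.0694]
eef_rot: [-3.122, -0.339, -0.003]
wrist_force: [-0.3, 0.1, 0.5]
gripper_width: 0.0003
gripper_force: 0.0
```

Call:
move_arm(rows="0.007 0 0 0 0 0 -1;0.014 0 0 0 0 0 -1;0.021 0 0 0 0 0 -1;0.028 0 0 0 0 0 -1;0.033 0 0 0 0 0 -1")

```text
time_s: 11.68
tool_pos: [0.3818, 0.357, 0.0682]
eef_rot: [3.123, 0.338, -0.0]
wrist_force: [-1.6, -0.4, 1.2]
gripper_width: 0.0
gripper_force: 0.7
```

```bash
python3 - <<'E'
from h import *
where()
c=ctrl.calibration("wrist");im=ctrl.get_image("wrist");cv2.imwrite("pics/w3.png",im)
np.savez("w3.npz",**{k:np.array(v) for k,v in c.items()})
E
```

```text
gauge mm [39.1 81.6] z 68.2 yaw of tool x vs gauge x deg -89.64 F gauge [-0.06  1.61] 1.21
```

View pics/w3.png

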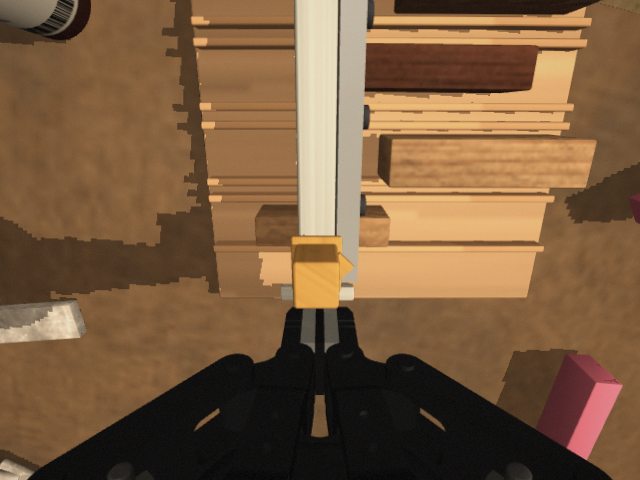

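```bash
python3 - <<'E'
from h import *
th,M,t,e=gframe();c=np.load("w3.npz")
for n,uv,z in(("foot front",(316,237),.063),("top front edge",(316,246),.084),("blk1 top -y edge",(270,205),.035),("blk1 nose",(257,215),.035),("blk1 bottom +y edge",(265,244),.008),("screw y38",(363,205),.045),("base y108",(400,297),.008),("blk2 nose? tail",(537,60),.038)):
    print(n,((onz(c,uv,z)[:2]-t)@M*1e3).round(1))
E
```

```text
foot front [40.1 48.5]
top front edge [39.9 44.7]
blk1 top -y edge [63.  41.6]
blk1 nose [69.6 46.7]
blk1 bottom +y edge [70.4 72. ]
screw y38 [18.4 38.8]
base y108 [-12.  106.6]
blk2 nose? tail [-54.6 -24.1]
```

Call:
move_arm(rows="0.002 0 0 0 0 0 -1;0.004 0 0 0 0 0 -1;0.004 0 0 0 0 0 -1;-0.01 0 0 0 0 0 -1;-0.05 0 0 0 0 0 -1")

```text
time_s: 12.35
tool_pos: [0.3327, 0.3464, 0.0683]
eef_rot: [-3.123, -0.336, -0.002]
wrist_force: [-0.7, 0.6, 0.0]
gripper_width: 0.0
gripper_force: 0.0
```

Call:
move_arm(rows="-0.01 0 -0.04 0 0 0 -1;-0.01 0 -0.1 0 0 0 -1;-0.01 0 -0.12 0 0 0 -1;-0.01 0 -0.12 0 0 0 -1")

```text
time_s: 12.85
tool_pos: [0.3228, 0.3446, 0.1896]
eef_rot: [-3.121, -0.339, -0.005]
wrist_force: [0.2, 0.3, -0.2]
gripper_width: 0.0001
gripper_force: 0.0
```

```bash
python3 - <<'E'
from h import *
where()
c=ctrl.calibration("wrist");im=ctrl.get_image("wrist");cv2.imwrite("pics/w4.png",im)
np.savez("w4.npz",**{k:np.array(v) for k,v in c.items()})
E
```

```text
gauge mm [ 39.1 141.9] z 189.6 yaw of tool x vs gauge x deg -89.61 F gauge [ 0.2  -0.29] -0.23
```

View pics/w4.png

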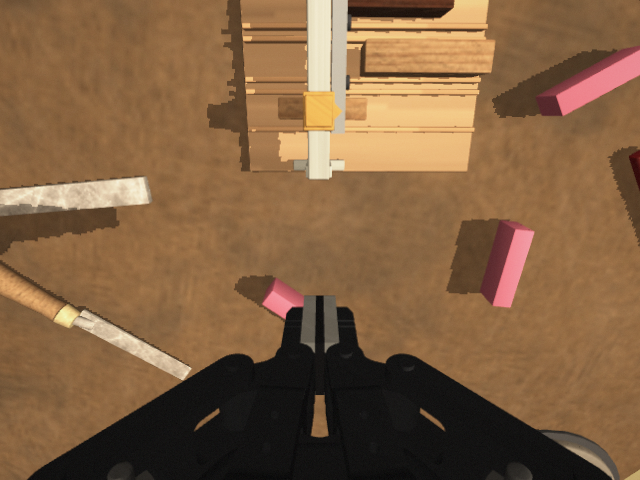

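The pointer, at (319,111), stands over block 1 (rows 97-121), whose nose is out behind the beam at (278,108). The arm is clear of everything, so I'm handing in.

```bash
python3 -c "
from h import *
print(ctrl.hand_in())"
```

```text
the job is handed in; nothing more can be done
None
```

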